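# Set the handpiece speed five clicks up and latch the selector

### The job

Turn the knob on the handpiece motor controller clockwise by exactly five clicks (go by the clicks you feel, since the worn knob has free play before it takes hold, and do not go past the fifth), then let go of it. After that, push the steel locking latch on the same box gently along its rails to the far end, fully home, and leave the loose things on the bench where they stand.

Things in the scene. Friction and masses are not known exactly. Their poses are not given: they have to be found in the camera images.
- knob_grip (a point): Black bar knob on the grey controller box, turning endlessly about an upright axis through this point. Bar 42 mm long along the point's x, 14 mm thick along y, top 90 mm above the bench; under it a round skirt 44 mm across, top 58 mm above the bench. The point is on the axis, 78 mm above the bench. Where the bar points says nothing about the clicks.
- selector (a point): Point on the box's panel, on the knob's axis, 45 mm above the bench; axes as the box. Inside sits a click wheel, unseen and not reported: 18 stops a turn, one click = 20 degrees; it rests in a stop at the start. Knob and wheel have 0.9 rad of free play in all: turned clockwise (from above) the knob first runs free (about 0.02 N m) for 0.05 to 0.85 rad, unknown, until it takes hold.
- click_feel (a point): Same point as selector; how a click feels: once the knob has taken hold, the torque rises to about 0.35 N m over some 6 degrees of turning, drops again and vanishes at 10 degrees as the wheel snaps ahead into the next stop (the click); the knob is then free for about 10 degrees until it takes hold for the next. Let go before the snap, wheel and knob swing back to the stop; no click is lost.
- click_count (a point): Same point as selector; how clicks are judged: click_mark is a mark on the hidden wheel 22 mm from the axis; fifth_click and sixth_click are the fixed places where it stands after five and six clicks clockwise. Stops are 7.6 mm apart there. knob is the knob with its skirt.
- latch_tab (a point): Middle of the upright tab of the steel locking latch on the same panel, 105 mm along the box from the knob's axis. Tab 10 mm thick along the point's x (its sliding direction), 24 mm wide along y, top 71 mm above the bench; this point 62 mm above it. It slides level along +x, 22 mm from open to home. The knob lies on its -y side. latch is the latch.
- latch (a joint): Travel of the locking latch in m: 0 open (as at the start), 0.022 fully home at its stop. It drags with about 3 N and stays where it is left; the stop yields about 1 mm for 7 N, and 30 N would bend it.
- controller: Grey controller box, 130 x 200 mm, panel 45 mm above the bench, fixed to the bench. Origin: centre of its underside; x the way the latch goes home, y along its long side. In this frame the knob's axis is at x = 0, y = -40 mm; the latch slides along y = +65 mm, from x = -11 to +11 mm.
- weight: Bystander: brass weight with a knob, 32 mm wide, 30 mm high; origin under its centre.
- matches: Bystander: matchbox 36 x 52 x 15 mm; origin under its centre.
- vial: Bystander: square glass oil vial, 30 x 34 mm, 64 mm high; origin under its centre.
- block: Bystander: plain steel block 52 x 52 x 48 mm; origin under its centre.

How it is judged (in metres and radians):
On the way, in this order (a step that is already met when the one before it is completed fails the run):
1. the selector stands five clicks clockwise of where it began, and the knob has been let go (distance between click_mark and fifth_click below 0.0025 m and contact force between the fingers and knob below 0.1 N), for 0.2 s.
2. the latch has been pushed home (value of joint latch above 0.02 m), for 0.2 s.
At the end, for the whole second after the job is handed in: The click wheel rests in the fifth stop clockwise from its first (its mark within 2.5 mm of that place; stops are 7.6 mm apart) and the latch is home to within 2 mm of its 22 mm travel (distance between click_mark and fifth_click below 0.0025 m and value of joint latch above 0.02 m); the robot touches nothing.
It fails at once if the selector was turned past the fifth click (its mark came within 3.5 mm of the sixth stop) (distance between click_mark and sixth_click below 0.0035 m).
It fails at once if the latch was pushed or struck with more than 30 N (contact force between latch and anything else above 30 N).
It fails at once if a bystander was moved by more than 20 mm (distance of any of weight, matches, vial, block from where it was at the start of the episode above 0.02 m).
It also fails if it takes over 72 s, if anything falls off the work surface, if the arm or the gripper's body presses on something with over 40 N, if the wrist force passes 120 N, or if a joint passes its speed limit or range.

### The arm

A 7-joint arm with a two-finger parallel gripper is mounted at the origin on a cart in front of the work surface, level with it; the furniture and walls round the work are solid. World frame = base frame: x ahead of the robot, y to its left, z up, the work surface at z = 0. Lengths are in mm, angles in degrees, forces in N, time in s.
With the tool pointing down it reaches from about 400 to 875 mm from the base axis. Payload 6.5 kg.
Tool frame: the origin (TCP) lies at the very end of the fingers, on their centre line; the grasp point (between the pads) lies 19 mm behind it; z points along the fingers, y is the direction in which the jaws open and shut (so a half turn about z gives the same grasp; the last joint's range is limited). The gripper opens to 88 mm and grips with 3 to 60 N. Pads are 18 mm wide; open, the fingers measure 123 mm over their backs; the gripper's body (75 mm by 187 mm) begins 45 mm behind the grasp point.
Start: joints at [-80.111, 30.733, -0.252, 88.115, 0.149, 61.152, -4.079], TCP at [153.744, 631.548, 238.716] pointing down, gripper open.
Joint ranges: [-154.64, 154.64], [-21.42, 123.67], [-72.66, 72.17], [13.99, 137.28], [-74.86, 254.86], [10.95, 109.41], [-158.01, 158.01]. Speed limits (degrees/s): [136.94, 136.94, 180, 180, 180, 180, 180].

### API

Orientations are given as [roll, pitch, yaw] about the fixed x, y, z axes, in that order (R = Rz(yaw) Ry(pitch) Rx(roll)).
In Python, from plant import robot gives the robot as it stands.
- The arm moves only by the shell command python3 -m inch 'ROWS' [FORCE]. ROWS is JSON, a list that holds one entry, the list of rows, each a list of 7 numbers: the shift along the tool's x, y, z in mm, then the turn, a rotation vector about the tool's x, y, z in rad, then the gripper's target within -1 to 1 (shut at 1, half-way at 0, fully open at -1). In form: [[[x, y, z, wx, wy, wz, hand], ...]]. A call has 1 to 12 rows; each row is the pose to reach, as a shift and turn from the pose commanded when the call began, along the tool's axes at that moment; what a row does not reach only later rows make up. A row lasts 1/12 s, in which the tool goes at most 41.7 mm and 7.16 degrees, less where a joint would pass 70% of its speed; a pose out of reach is approached as far as the arm can. A call with a gripper value outside its range is refused whole. The fingers move at their own pace and stop on an object; FORCE is the grip in N (left out, the last holds). Time passes only in rows, so rows that repeat a pose let the fingers close. It gives the time, the measured TCP pose, the force and the opening at its end, in the units of the state.
- robot.state(): the state, without advancing time (a new reading comes with each control period).
- robot.snapshot(name): name is "scene" or "top" or "wrist"; returns the picture (480x640x3 uint8, red, green, blue); there is no depth.
- robot.calibration(name): a dict with "mtx" (3x3 intrinsics, pixels), "cam_to_world" (4x4, takes a point from camera to world coordinates). Camera axes: x right, y down, z forward; pixel columns grow to the right and rows downward; lengths in mm; the calibration is good to about 2 mm. A picture is of the moment at which its call begins: read the wrist's pose just before it. calibration takes no time and is no camera call; for the wrist camera it gives the pose at the moment of the call.
- robot.job_done(): hands the job in, once; it reports no verdict.
The state is a dict: "time": time; "qpos": joint angles; "joint_velocities": joint speeds; "joint_torque": joint torques, N m; "tool_pos": TCP position; "tool_rot": TCP orientation; "force": force on the tool from outside, world axes, zero at the start; "moment": the same for the moment, N m; "width": opening from 0.0 (shut) to 1.0 (fully open).
Only numpy, scipy, OpenCV 4.12 (cv2) and the standard library are available. Lean on these libraries where they do the work, as an engineer would, in place of code of your own. Each camera call takes 0.05 s, during which the arm holds its last target.

## Working session

There is one attempt and no reset: what is moved stays moved. The work goes in short steps, Python scripts to look and compute and a shell command to move; the robot and the scene stay as the last step left them, time stands still between calls to the robot, and variables do not carry over. Pictures are saved under pics/ and viewed, and the job is handed in when it is done.

```bash
ls; mkdir -p pics; python3 - <<'E'
from plant import robot
import cv2,json
s=robot.state(); print({k:s[k] for k in s})
for n in ["top","scene","wrist"]:
    c=robot.calibration(n); print(n,c)
    cv2.imwrite(f"pics/{n}0.png",robot.snapshot(n)[:,:,::-1])
E
```

```text
pics
{'time': 0.0, 'qpos': array([-80.11187067,  30.7783423 ,  -0.25218982,  88.17166527,
         0.14984691,  61.14995934,  -4.07821063]), 'joint_velocities': array([-0.01927675, -0.03796456, -0.0539057 , -0.01827094,  0.03276333,
       -0.03296065, -0.00010857]), 'joint_torque': array([-4.12814802e-05, -5.70962727e+01,  9.91203524e-01, -2.51604670e+01,
       -5.61199395e-02,  1.79364311e-02,  1.68070583e-04]), 'tool_pos': array([153.63379019, 630.94688787, 237.82328017]), 'tool_rot': array([-1.79900757e+02,  9.15411339e-03,  1.66322868e+02]), 'force': array([-0.78482169, -0.65708122, -0.68274499]), 'moment': array([-0.00757148, -0.02760036,  0.01446063]), 'width': 1.0004963265323144}
top {'mtx': array([[490.60477204,   0.        , 313.47221293],
       [  0.        , 490.60477204, 235.46873472],
       [  0.        ,   0.        ,   1.        ]]), 'cam_to_world': array([[ 1.23037126e-02, -9.97801707e-01,  6.51181329e-02,
         4.97326719e+02],
       [-9.99874815e-01, -1.16290610e-02,  1.07293526e-02,
        -3.14738563e+01],
       [-9.94850356e-03, -6.52419920e-02, -9.9781
[... 476 characters left out ...]
,
       [-8.90199866e-03, -7.02791494e-01, -7.11340193e-01,
         7.76867436e+02],
       [ 0.00000000e+00,  0.00000000e+00,  0.00000000e+00,
         1.00000000e+00]])}
wrist {'mtx': array([[357.01680233,   0.        , 325.89573808],
       [  0.        , 357.01680233, 241.03590039],
       [  0.        ,   0.        ,   1.        ]]), 'cam_to_world': array([[ 2.35507854e-01,  9.19603024e-01,  3.14430166e-01,
         7.09315429e+01],
       [ 9.71871876e-01, -2.22491139e-01, -7.72188485e-02,
         6.51440305e+02],
       [-1.05276089e-03,  3.23771480e-01, -9.46134726e-01,
         3.85362073e+02],
       [ 0.00000000e+00,  0.00000000e+00,  0.00000000e+00,
         1.00000000e+00]])}
```

View pics/top0.png

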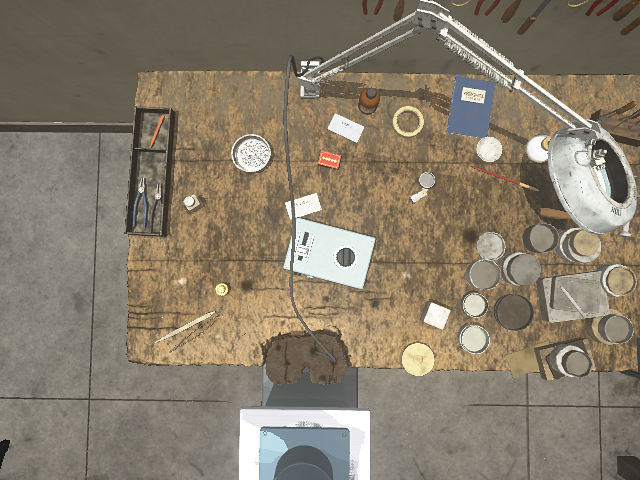

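View pics/scene0.png

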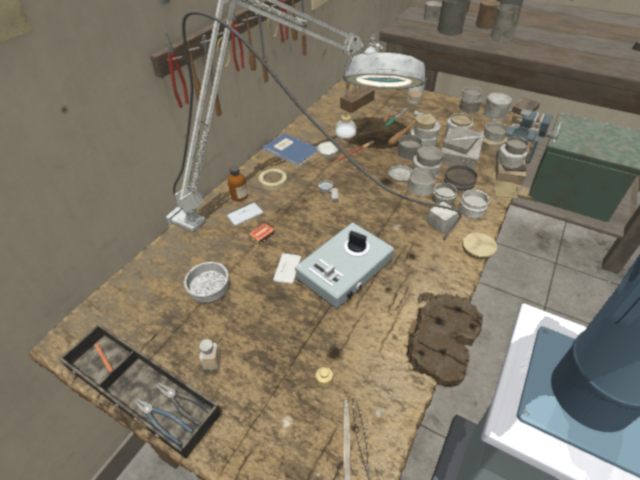

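View pics/wrist0.png

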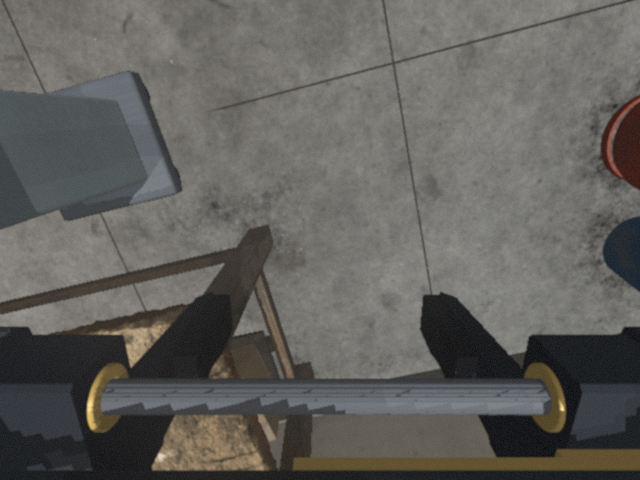

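```bash
cat > h.py <<'E'
import numpy as np,cv2
from plant import robot
def ray(n,u,v,c=None):
    c=c or robot.calibration(n); T=c['cam_to_world']; d=np.linalg.inv(c['mtx'])@[u,v,1]
    return T[:3,3],T[:3,:3]@d
def atz(n,u,v,z,c=None):
    o,d=ray(n,u,v,c); return o+d*(z-o[2])/d[2]
def tri(a,b):
    (o1,d1),(o2,d2)=ray(*a),ray(*b)
    s=np.linalg.lstsq(np.c_[d1,-d2],o2-o1,rcond=None)[0]
    p,q=o1+d1*s[0],o2+d2*s[1]; return (p+q)/2,np.linalg.norm(p-q)
def proj(n,p,c=None):
    c=c or robot.calibration(n); T=np.linalg.inv(c['cam_to_world']); q=c['mtx']@(T[:3,:3]@p+T[:3,3]); return q[:2]/q[2]
E
python3 - <<'E'
from h import *
np.set_printoptions(precision=1,suppress=True)
t=cv2.imread('pics/top0.png'); s=cv2.imread('pics/scene0.png')
cv2.imwrite('pics/tc.png',cv2.resize(t[200:300,270:390],None,fx=6,fy=6,interpolation=cv2.INTER_CUBIC))
cv2.imwrite('pics/sc.png',cv2.resize(s[215:315,280:400],None,fx=6,fy=6,interpolation=cv2.INTER_CUBIC))
print(tri(('top',333,358),('scene',430,205)))
# cable end / height: lamp base 
print(tri(('top',290,60),('scene',190,15)))
for a in [(222,289),(193,203),(330,159),(436,314)]: print(a,atz('top',*a,20))
E
```

```text
(array([346.7, -53.8, 277.8]), np.float64(43.31145051537524))
(array([791.6,  10.9, 538.3]), np.float64(6.13887544563904))
(222, 289) [442.  203.8  20. ]
(193, 203) [653.1 281.   20. ]
(330, 159) [766.9 -57.3  20. ]
(436, 314) [ 388.2 -318.5   20. ]
```

View pics/tc.png

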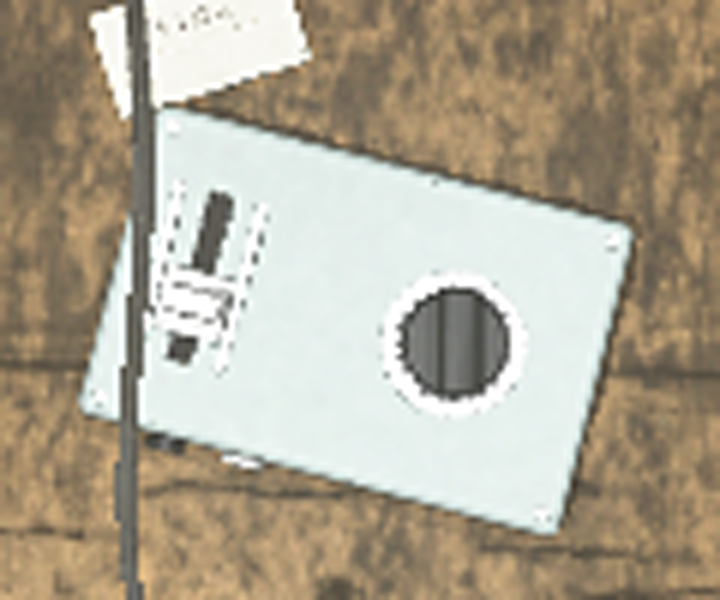

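View pics/sc.png

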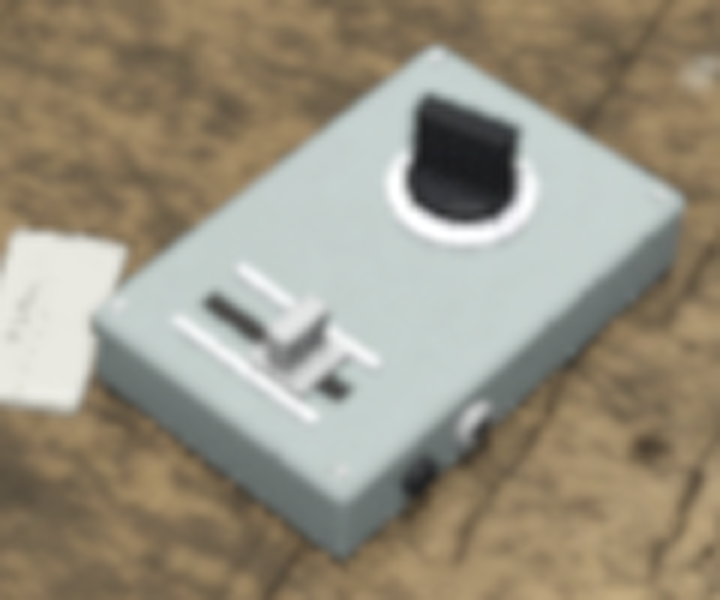

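```bash
python3 - <<'E'
from h import *
np.set_printoptions(precision=0,suppress=True)
for a in [(286,120),(289,180),(293,240),(293,290),(310,335),(333,358)]:
    print(a,[ (z,tuple(proj('scene',atz('top',*a,z)).round())) for z in range(0,700,100)])
s=cv2.imread('pics/scene0.png')
cv2.imwrite('pics/sc2.png',cv2.resize(s[0:300,150:550],None,fx=2,fy=2,interpolation=cv2.INTER_CUBIC))
E
```

```text
(286, 120) [(0, (np.float64(201.0), np.float64(248.0))), (100, (np.float64(205.0), np.float64(221.0))), (200, (np.float64(208.0), np.float64(189.0))), (300, (np.float64(213.0), np.float64(151.0))), (400, (np.float64(219.0), np.float64(106.0))), (500, (np.float64(225.0), np.float64(50.0))), (600, (np.float64(234.0), np.float64(-20.0)))]
(289, 180) [(0, (np.float64(255.0), np.float64(268.0))), (100, (np.float64(258.0), np.float64(240.0))), (200, (np.float64(261.0), np.float64(206.0))), (300, (np.float64(265.0), np.float64(166.0))), (400, (np.float64(270.0), np.float64(119.0))), (500, (np.float64(276.0), np.float64(60.0))), (600, (np.float64(283.0), np.float64(-13.0)))]
(293, 240) [(0, (np.float64(313.0), np.float64(290.0))), (100, (np.float64(315.0), np.float64(259.0))), (200, (np.float64(318.0), np.float64(224.0))), (300, (np.float64(322.0), np.float64(182.0))), (400, (np.float64(326.0), np.float64(132.0))), (500, (np.float64(330.0), np.float64(70.0))), (600, (np.float64(336.0), np.float64(-6.0)))]
(293, 290) [(0, (np.float64(363.0), np.float64(311.0))), (100, (np.float64(365.0), np.f
[... 221 characters left out ...]
(382.0), np.float64(1.0)))]
(310, 335) [(0, (np.float64(419.0), np.float64(317.0))), (100, (np.float64(421.0), np.float64(285.0))), (200, (np.float64(422.0), np.float64(247.0))), (300, (np.float64(424.0), np.float64(202.0))), (400, (np.float64(426.0), np.float64(149.0))), (500, (np.float64(429.0), np.float64(84.0))), (600, (np.float64(432.0), np.float64(3.0)))]
(333, 358) [(0, (np.float64(453.0), np.float64(308.0))), (100, (np.float64(454.0), np.float64(276.0))), (200, (np.float64(455.0), np.float64(239.0))), (300, (np.float64(456.0), np.float64(195.0))), (400, (np.float64(458.0), np.float64(143.0))), (500, (np.float64(459.0), np.float64(79.0))), (600, (np.float64(462.0), np.float64(-1.0)))]
```

View pics/sc2.png

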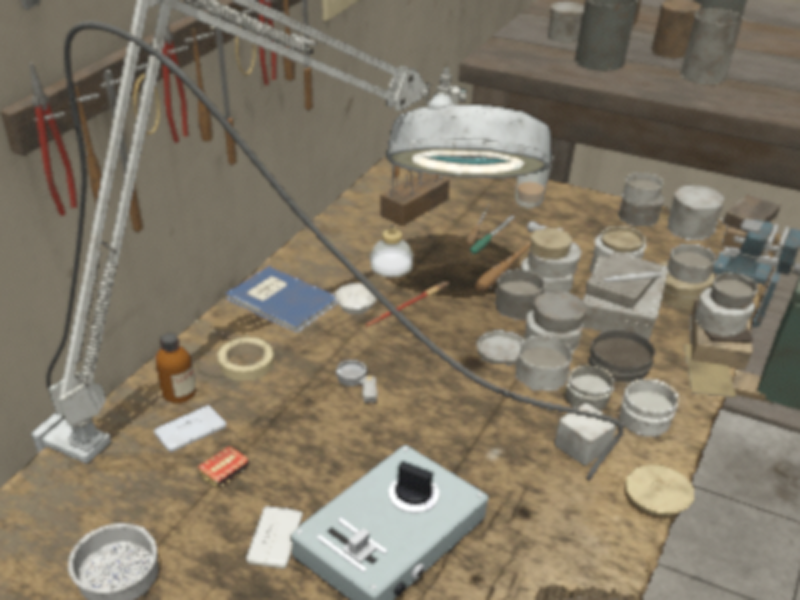

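```bash
python3 - <<'E'
from h import *
np.set_printoptions(precision=0,suppress=True)
for a,b in [((286,120),(228,28)),((289,180),(274,82)),((293,240),(325,140)),((293,290),(372,181)),((300,318),(400,198)),((310,335),(424,203)),((325,352),(450,206)),((333,358),(447,237))]:
    print(a,*tri(('top',)+a,('scene',)+b))
np.set_printoptions(precision=1,suppress=True)
# box corners from top crop
C=np.array([[162,107],[632,228],[555,533],[82,410]])/6+[270,200]
P=np.array([atz('top',*c,45) for c in C]); print(P, [np.linalg.norm(P[i]-P[i-1]) for i in range(4)])
C2=np.array([[435,48],[683,203],[342,500],[95,318]])/6+[280,215]
Q=np.array([atz('scene',*c,45) for c in C2]); print(Q, [np.linalg.norm(Q[i]-Q[i-1]) for i in range(4)])
for N,X in (('top',P[[0,1,2,3]]),('scene',Q[[3,0,1,2]])):
    # order: back-left(latch,far), back-right(knob,far), front-right, front-left
    M=np.array([[65,100],[65,-100],[-65,-100],[-65,100]])
    c=X.mean(0)[:2]; z=sum((complex(*(x[:2]-c))*complex(m[0],-m[1])) for x,m in zip(X,M)); th=np.angle(z)
    R=np.array([[np.cos(th),-np.sin(th)],[np.sin(th),np.cos(th)]])
    print(N,c,np.degrees(th),'knob',c+R@[0,-40],'latch0',c+R@[-11,65],'res',(X[:,:2]-c-(R@M.T).T).round(1).tolist())
E
```

```text
(286, 120) [708.  17. 534.] 0.05093819396607295
(289, 180) [633.  16. 465.] 0.5882463446626693
(293, 240) [544.  13. 385.] 0.18542107789920098
(293, 290) [456.  14. 335.] 1.0587460302030252
(300, 318) [406.   2. 310.] 3.8182942175441443
(310, 335) [371. -17. 299.] 0.284624731936574
(325, 352) [336. -47. 285.] 5.1174575305209995
(333, 358) [319. -62. 204.] 13.95882609158836
[[ 616.6   21.5   45. ]
 [ 569.9 -167.7   45. ]
 [ 447.9 -137.6   45. ]
 [ 494.4   51.8   45. ]] [np.float64(125.82762027935723), np.float64(194.8950577694886), np.float64(125.76186281707135), np.float64(194.9968515145143)]
[[ 565.1 -161.3   45. ]
 [ 442.9 -129.6   45. ]
 [ 491.5   58.3   45. ]
 [ 610.3   29.    45. ]] [np.float64(195.62206802559638), np.float64(126.17333960044414), np.float64(194.03233156052838), np.float64(122.33551704450193)]
top [532.2 -58. ] -13.844755822552889 knob [522.6 -96.8] latch0 [537.1   7.8] res [[-2.7, -2.0], [-1.4, 2.9], [2.7, 2.0], [1.4, -2.9]]
scene [527.5 -50.9] -14.012020190861714 knob [517.8 -89.7] latch0 [532.5  14.8] res [[-4.4, -1.4], [-1.2, 2.4], [2.8, 2.6], [2.9, -3.6]]
```

```bash
python3 -m inch '[[[0,0,-40,0,0,0,-1],[0,0,-80,0,0,0,-1],[0,0,-120,0,0,0,-1],[0,0,-160,0,0,0,-1],[0,0,-200,0,0,0,-1],[0,0,-210,0,0,0,-1]]]'
python3 -m inch '[[[-200,-188,0,0,0,0,-1],[-200,-188,0,0,0,0,-1],[-200,-188,0,0,0,0,-1],[-200,-188,0,0,0,0,-1],[-200,-188,0,0,0,0,-1],[-200,-188,0,0,0,0,-1],[-400,-376,0,0,0,0,-1],[-400,-376,0,0,0,0,-1],[-400,-376,0,0,0,0,-1],[-400,-376,0,0,0,0,-1],[-400,-376,0,0,0,0,-1],[-400,-376,0,0,0,0,-1]]]'
python3 - <<'E'
from h import *
s=robot.state(); print(s['time'],s['tool_pos'],s['tool_rot'],s['qpos'],s['force'])
for n in ('top','scene','wrist'): cv2.imwrite(f'pics/{n}1.png',robot.snapshot(n)[:,:,::-1])
E
```

```text
time: 0.65
tool_pos: [154.1, 633.1, 456.0]
tool_rot: [179.4, -0.0, 166.3]
force: [0.6, 0.8, 0.1]
width: 0.996
time: 1.65
tool_pos: [427.2, 210.6, 448.4]
tool_rot: [180.0, -0.0, 166.3]
force: [0.2, 1.3, 0.2]
width: 1.0
1.65 [427.20378994 210.55814931 448.43184421] [ 1.79999059e+02 -1.50722137e-02  1.66324168e+02] [-48.79601921   3.32315477  18.26594102  96.6447461   -1.06778002
  80.21101031  45.94715944] [0.20087364 1.3315234  0.20260204]
```

View pics/scene1.png

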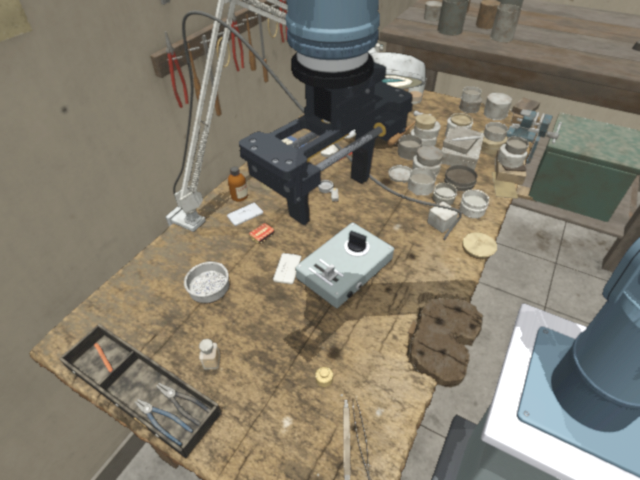

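View pics/top1.png

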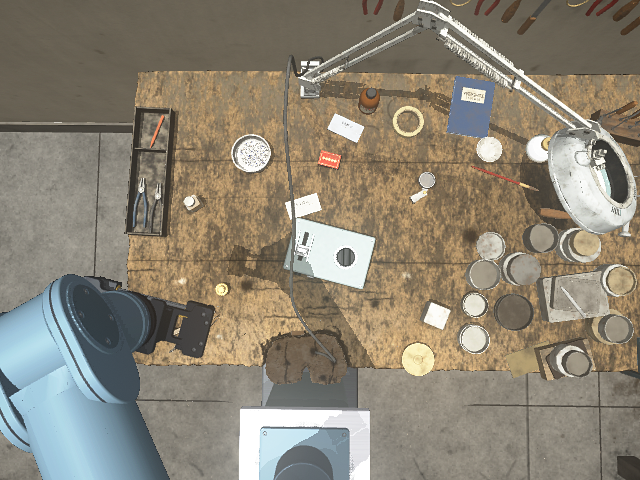

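View pics/wrist1.png

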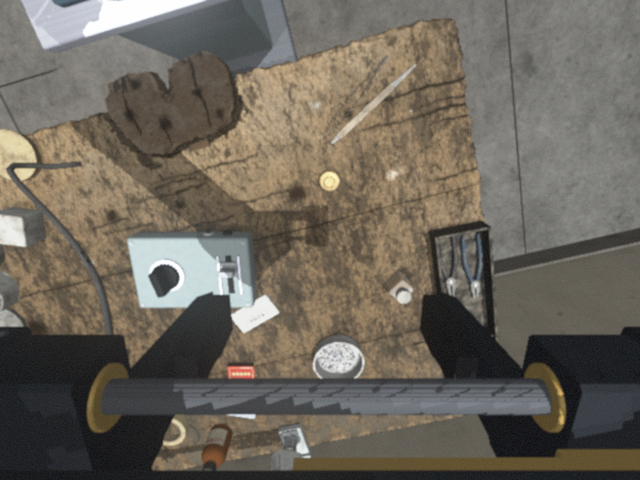

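```bash
python3 -m inch '[[[-128,-272,0,0,0,0,-1],[-128,-272,0,0,0,0,-1],[-128,-272,0,0,0,0,-1],[-128,-272,0,0,0,0,-1],[-128,-272,0,0,0,0,-1],[-128,-272,0,0,0,0,-1],[-128,-272,0,0,0,0,-1],[-128,-272,0,0,0,0,-1],[-128,-272,0,0,0,0,-1]]]'
python3 - <<'E'
from h import *
s=robot.state(); print(s['time'],s['tool_pos'],s['tool_rot'],s['qpos'],s['force'])
for n in ('top','scene'): cv2.imwrite(f'pics/{n}2.png',robot.snapshot(n)[:,:,::-1])
np.savez('w2',**robot.calibration('wrist'))
cv2.imwrite(f'pics/wrist2.png',robot.snapshot('wrist')[:,:,::-1])
E
```

```text
time: 2.55
tool_pos: [486.8, -84.0, 448.4]
tool_rot: [-179.9, -0.0, 166.1]
force: [-0.4, 0.5, 0.7]
width: 1.003
2.55 [486.75439574 -83.98582759 448.41189492] [-1.79946764e+02 -9.38407549e-03  1.66056911e+02] [-28.08141664   5.59091744  36.14689701  95.19963753  -3.28943562
  80.3112832   84.54739366] [-0.42798896  0.52445995  0.74059642]
```

View pics/scene2.png

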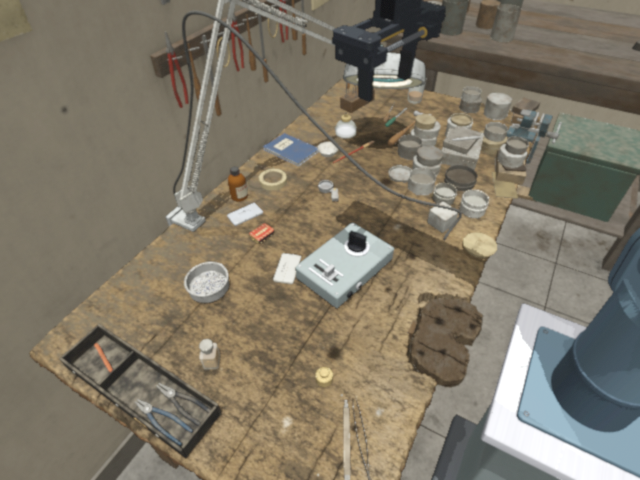

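View pics/top2.png

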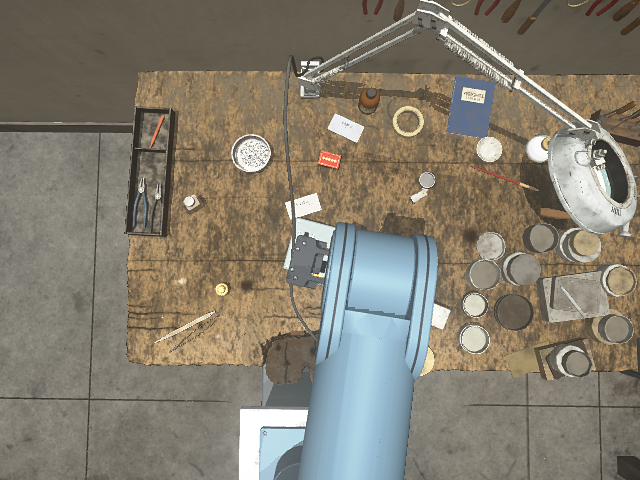

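View pics/wrist2.png

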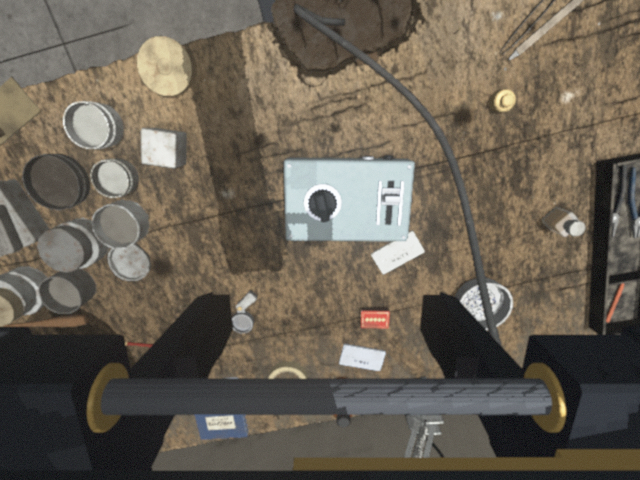

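```bash
python3 - <<'E'
from h import *
np.set_printoptions(precision=1,suppress=True)
w=cv2.imread('pics/wrist2.png')
cv2.imwrite('pics/wc2.png',cv2.resize(w[145:255,275:425],None,fx=5,fy=5,interpolation=cv2.INTER_CUBIC))
E
```

```text
(no output)
```

View pics/wc2.png

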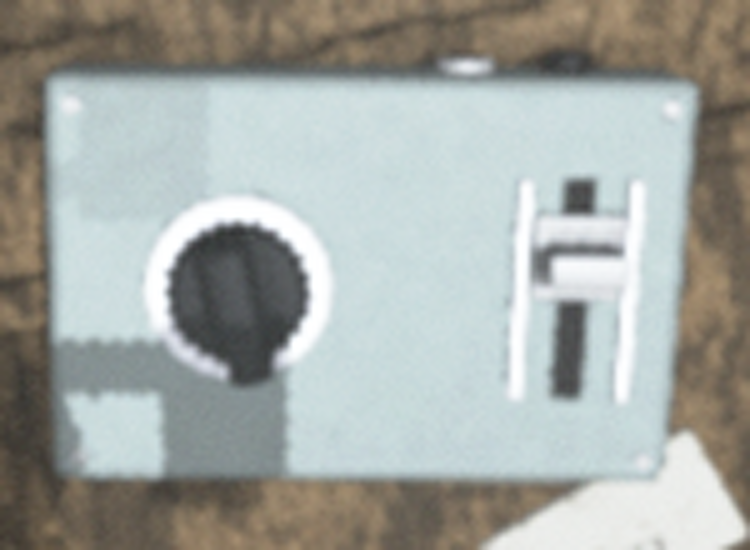

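```bash
python3 - <<'E'
from h import *
np.set_printoptions(precision=1,suppress=True)
c=dict(np.load('w2.npz')); f=lambda u,v,z: atz('wrist',u/5+275,v/5+145,z,c)
M=np.array([[-65,-100],[-65,100],[65,100],[65,-100]])
X=np.array([f(*p,45) for p in [(47,78),(697,85),(660,472),(60,477)]])
cc=X.mean(0)[:2]; z=sum((complex(*(x[:2]-cc))*complex(m[0],-m[1])) for x,m in zip(X,M)); th=np.angle(z)
R=np.array([[np.cos(th),-np.sin(th)],[np.sin(th),np.cos(th)]])
print(cc,np.degrees(th),'knob',cc+R@[0,-40],'latch0',cc+R@[-11,65],'res',(X[:,:2]-cc-(R@M.T).T).round(1).tolist())
print('ring',f(238,287,45),'skirt',f(238,291,58))
a,b=f(250,265,90),f(272,370,90); print('edge dir',np.degrees(np.arctan2(*(b-a)[1::-1])))
a,b=f(207,265,90),f(230,370,90); print('edge dir',np.degrees(np.arctan2(*(b-a)[1::-1])))
print('tab top', f(588,270,71))
E
```

```text
[532.  -54.1] -13.744878118766948 knob [522.5 -93. ] latch0 [536.8  11.6] res [[1.9, 1.5], [2.5, -1.7], [-4.0, -1.9], [-0.5, 2.1]]
ring [523.2 -93.3  45. ] skirt [521.6 -92.8  58. ]
edge dir -1.897092755994362
edge dir -1.808670283403841
tab top [537.   11.1  71. ]
```

```bash
python3 -m inch '[[[-37,0,0,0,0,-0.1,-1],[-37,0,40,0,0,-0.209,-1],[-37,0,80,0,0,-0.209,-1],[-37,0,120,0,0,-0.209,-1],[-37,0,160,0,0,-0.209,-1],[-37,0,200,0,0,-0.209,-1],[-37,0,240,0,0,-0.209,-1],[-37,0,270,0,0,-0.209,-1],[-37,0,290,0,0,-0.209,-1],[-37,0,290,0,0,-0.209,-1]]]'
python3 - <<'E'
from h import *
s=robot.state(); print(s['time'],s['tool_pos'],s['tool_rot'],s['qpos'],s['force'],s['moment'])
np.savez('w3',**robot.calibration('wrist'))
cv2.imwrite(f'pics/wrist3.png',robot.snapshot('wrist')[:,:,::-1])
for n in ('top',): cv2.imwrite(f'pics/{n}3.png',robot.snapshot(n)[:,:,::-1])
E
```

```text
time: 3.53
tool_pos: [519.9, -87.2, 154.6]
tool_rot: [179.9, -0.5, 178.5]
force: [-0.7, -0.5, 0.3]
width: 1.0
3.5333 [519.86766356 -87.160189   154.60181194] [179.91510536  -0.45893635 178.51705912] [-18.26044093  28.12320034  29.61256183 111.71565435 -19.11361363
  45.46508002 110.65177034] [-0.68445825 -0.5452249   0.30615038] [0.0802546  0.03242285 0.02013818]
```

View pics/top3.png

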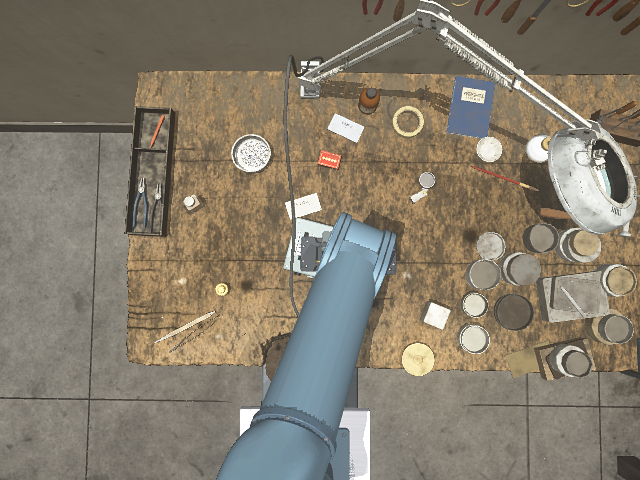

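View pics/wrist3.png

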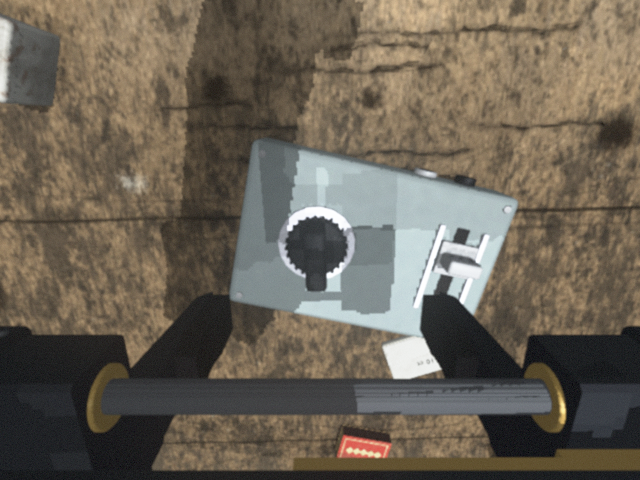

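```bash
python3 - <<'E'
from h import *
w=cv2.imread('pics/wrist3.png')
cv2.imwrite('pics/wc3.png',cv2.resize(w[130:340,225:525],None,fx=2.6,fy=2.6,interpolation=cv2.INTER_CUBIC))
cv2.imwrite('pics/wk3.png',cv2.resize(w[195:300,265:370],None,fx=5.6,fy=5.6,interpolation=cv2.INTER_CUBIC))
E
```

```text
(no output)
```

View pics/wc3.png

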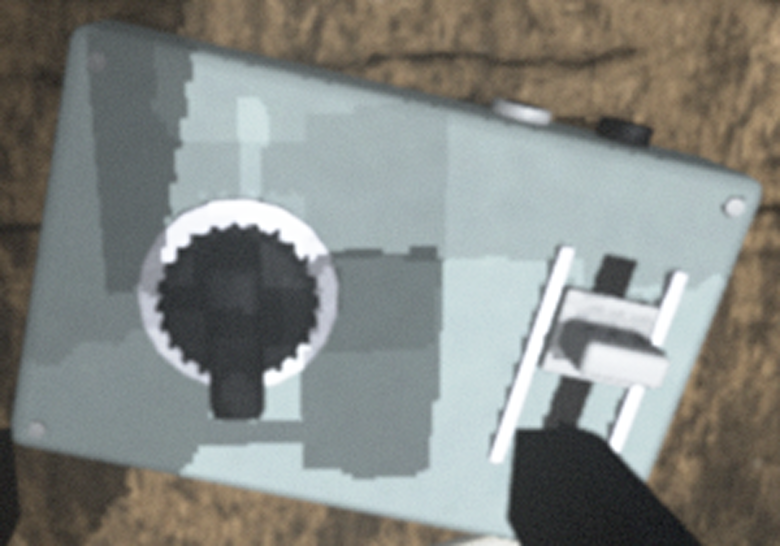

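View pics/wk3.png

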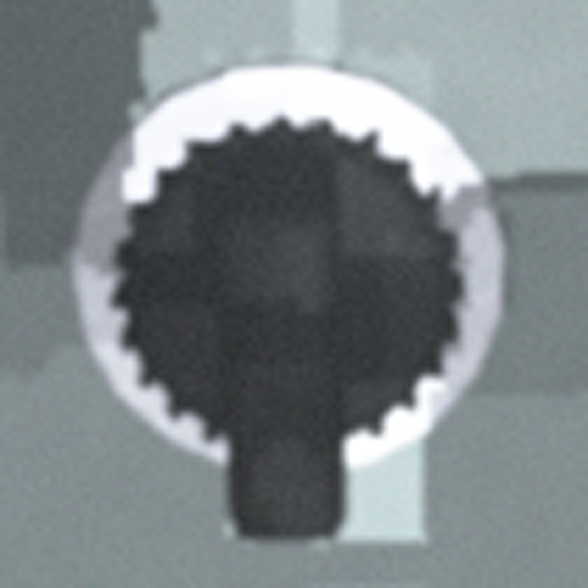

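```bash
python3 - <<'E'
from h import *
np.set_printoptions(precision=1,suppress=True)
c=dict(np.load('w3.npz')); f=lambda u,v,z: atz('wrist',u/5.6+265,v/5.6+195,z,c)
g=lambda u,v,z: atz('wrist',u/2.6+225,v/2.6+130,z,c)
print('ring',f(290,270,45),'skirt',f(290,285,58))
e=f(288,540,90);k=f(290,285,58);print('end',e, 'dir',np.degrees(np.arctan2(e[1]-k[1],e[0]-k[0])),np.hypot(*(e-k)[:2]),f(232,500,90),f(345,500,90))
print('tab top',g(628,345,71), 'corners of tab', g(588,340,71),g(668,350,71))
s=robot.state();print(s['tool_pos'],s['tool_rot'],s['moment'])
E
```

```text
ring [523.4 -93.6  45. ] skirt [521.  -93.3  58. ]
end [541.6 -93.5  90. ] dir -0.5771742035418109 20.625574772368957 [536.3 -99.8  90. ] [536.6 -86.6  90. ]
tab top [531.6  11.4  71. ] corners of tab [529.9   0.5  71. ] [533.3  22.3  71. ]
[522.8 -88.8 158.8] [180.   -0.1 178.4] [ 0.  0. -0.]
```

```bash
python3 -m inch '[[[0,-4.7,30,0,0,0,-1],[0,-4.7,60,0,0,0,-1],[0,-4.7,80,0,0,0,-1],[0,-4.7,90,0,0,0,-1],[0,-4.7,95,0,0,0,-1],[0,-4.7,95,0,0,0,-1],[0,-4.7,95,0,0,0,-1]]]'
python3 - <<'E'
from h import *
s=robot.state(); print(s['time'],s['tool_pos'],s['tool_rot'],s['force'],s['moment'],s['joint_torque'])
cv2.imwrite(f'pics/wrist4.png',robot.snapshot('wrist')[:,:,::-1])
cv2.imwrite(f'pics/scene4.png',robot.snapshot('scene')[:,:,::-1])
E
```

```text
time: 4.22
tool_pos: [523.8, -95.3, 65.2]
tool_rot: [180.0, 0.1, 178.3]
force: [-0.5, 0.2, 0.1]
width: 1.0
4.2167 [523.83019386 -95.27311784  65.16295928] [1.79995200e+02 1.34415378e-01 1.78316182e+02] [-0.4973401   0.16067259  0.09124926] [ 0.00903648 -0.01653497 -0.00523888] [-4.11197441e-03 -4.80289936e+01  7.35715717e+00 -1.45943481e+01
  1.36913132e-02  5.67543274e-02  9.08729533e-03]
```

View pics/wrist4.png

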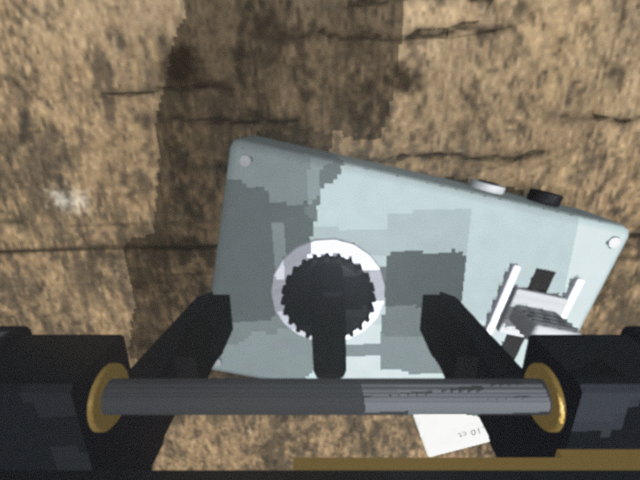

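View pics/scene4.png

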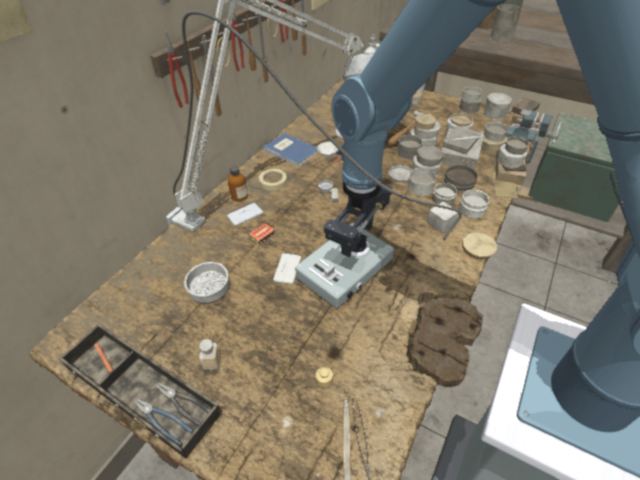

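```bash
cat > st.py <<'E'
from plant import robot
import numpy as np
np.set_printoptions(precision=2,suppress=True)
s=robot.state(); print('t%.2f'%s['time'],'pos',s['tool_pos'],'rot',s['tool_rot'],'F',s['force'],'M',s['moment'],'t7 %.3f'%s['joint_torque'][6],'q7 %.1f'%s['qpos'][6],'w %.3f'%s['width'])
E
python3 -m inch '[[[1,1.5,0,0,0,0,0],[1,1.5,0,0,0,0,1],[1,1.5,0,0,0,0,1],[1,1.5,0,0,0,0,1],[1,1.5,0,0,0,0,1],[1,1.5,0,0,0,0,1],[1,1.5,0,0,0,0,1],[1,1.5,0,0,0,0,1]]]' 8 >/dev/null; python3 st.py
python3 -m inch '[[[0,0,0,0,0,0,1],[0,0,0,0,0,0,1],[0,0,0,0,0,0,1],[0,0,0,0,0,0,1]]]' >/dev/null; python3 st.py
```

```text
t4.98 pos [521.62 -93.85  63.69] rot [-180.     -0.    178.29] F [ 0.19 -0.31 -0.66] M [-0.05  0.04 -0.03] t7 -0.000 q7 116.2 w 0.415
t5.32 pos [521.47 -94.22  63.75] rot [-179.98   -0.01  178.28] F [0.12 0.42 0.48] M [ 0.2  -0.05 -0.  ] t7 -0.011 q7 116.2 w 0.157
```

```bash
python3 -m inch '[[[0,0,0,0,0,0,1],[0,0,0,0,0,0,1]]]' 40 >/dev/null; python3 st.py
for i in 1; do python3 -m inch '[[[0,0,0,0,0,0.035,1]]]'>/dev/null; python3 st.py; done
python3 -m inch '[[[0,0,0,0,0,0.035,1]]]'>/dev/null; python3 st.py
python3 -m inch '[[[0,0,0,0,0,0.035,1]]]'>/dev/null; python3 st.py
python3 -m inch '[[[0,0,0,0,0,0.035,1]]]'>/dev/null; python3 st.py
python3 -m inch '[[[0,0,0,0,0,0.035,1]]]'>/dev/null; python3 st.py
```

```text
t5.48 pos [521.48 -94.12  63.73] rot [-179.98   -0.01  178.28] F [-0.11 -1.29  0.94] M [-0.22  0.17  0.02] t7 -0.003 q7 116.2 w 0.152
t5.57 pos [521.49 -94.08  63.73] rot [-179.99   -0.01  176.28] F [-1.69 -1.04  0.77] M [-0.19  0.1  -0.01] t7 0.763 q7 114.6 w 0.154
t5.65 pos [521.49 -94.06  63.73] rot [-180.     -0.01  174.18] F [-1.57 -0.37  0.38] M [-0.19  0.15 -0.01] t7 0.469 q7 113.0 w 0.154
t5.73 pos [521.52 -94.02  63.75] rot [-179.99   -0.    172.17] F [-0.35 -0.88  0.11] M [-0.17  0.09  0.  ] t7 0.416 q7 111.5 w 0.156
t5.82 pos [521.49 -93.96  63.73] rot [-179.99   -0.01  170.17] F [-0.78 -1.55  1.45] M [-0.14  0.17  0.01] t7 0.412 q7 110.0 w 0.157
t5.90 pos [521.58 -93.89  63.76] rot [-180.     -0.    168.17] F [-0.82 -0.56  0.78] M [-0.19  0.16  0.08] t7 0.412 q7 108.5 w 0.155
```

```bash

python3 -m inch '[[[0,0,0,0,0,0.035,1]]]'>/dev/null; python3 st.py
python3 -m inch '[[[0,0,0,0,0,0.035,1]]]'>/dev/null; python3 st.py
python3 -m inch '[[[0,0,0,0,0,0.035,1]]]'>/dev/null; python3 st.py
python3 -m inch '[[[0,0,0,0,0,0.035,1]]]'>/dev/null; python3 st.py
python3 -m inch '[[[0,0,0,0,0,0.035,1]]]'>/dev/null; python3 st.py
python3 -m inch '[[[0,0,0,0,0,0.035,1]]]'>/dev/null; python3 st.py
python3 -m inch '[[[0,0,0,0,0,0.035,1]]]'>/dev/null; python3 st.py
python3 -m inch '[[[0,0,0,0,0,0.035,1]]]'>/dev/null; python3 st.py
python3 -m inch '[[[0,0,0,0,0,0.035,1]]]'>/dev/null; python3 st.py
python3 -m inch '[[[0,0,0,0,0,0.035,1]]]'>/dev/null; python3 st.py
```

```text
t5.98 pos [521.52 -93.88  63.73] rot [-180.     -0.01  166.16] F [-1.04 -1.08  0.32] M [-0.1   0.13  0.  ] t7 0.412 q7 106.9 w 0.153
t6.07 pos [521.56 -93.87  63.76] rot [180.    -0.   164.16] F [-1.67 -0.39  1.38] M [-0.05  0.12 -0.  ] t7 0.413 q7 105.4 w 0.153
t6.15 pos [521.57 -93.77  63.73] rot [180.    -0.01 162.15] F [ 0.04 -0.51  1.34] M [-0.09  0.16 -0.01] t7 0.413 q7 103.9 w 0.153
t6.23 pos [521.61 -93.74  63.75] rot [179.99  -0.   160.15] F [-0.46 -0.74  1.84] M [-0.1   0.1  -0.01] t7 0.413 q7 102.4 w 0.154
t6.32 pos [521.61 -93.71  63.76] rot [179.99  -0.   158.15] F [0.49 0.02 1.14] M [-0.08  0.12 -0.04] t7 0.413 q7 100.8 w 0.153
t6.40 pos [521.64 -93.67  63.75] rot [179.99  -0.   156.14] F [-1.26 -0.7   0.88] M [-0.02  0.14 -0.01] t7 0.414 q7 99.3 w 0.153
t6.48 pos [521.65 -93.64  63.74] rot [179.99  -0.01 154.14] F [-0.05  0.34  1.11] M [ 0.01  0.05 -0.01] t7 0.414 q7 97.8 w 0.155
t6.57 pos [521.66 -93.58  63.74] rot [179.98  -0.01 152.14] F [ 0.08 -0.13  0.94] M [-0.01  0.08  0.  ] t7 0.414 q7 96.2 w 0.154
t6.65 pos [521.71 -93.54  63.75] rot [179.98  -0.01 150.13] F [-0.97  0.48  1.12] M [-0.01  0.07  0.03] t7 0.415 q7 94.7 w 0.157
t6.73 pos [521.71 -93.52  63.75] rot [179.98  -0.01 148.13] F [-0.12  0.18  0.69] M [-0.03  0.09  0.06] t7 0.346 q7 93.1 w 0.154
```

```bash

python3 -m inch '[[[0,0,0,0,0,0.035,1]]]'>/dev/null; python3 st.py
python3 -m inch '[[[0,0,0,0,0,0.035,1]]]'>/dev/null; python3 st.py
python3 -m inch '[[[0,0,0,0,0,0.035,1]]]'>/dev/null; python3 st.py
python3 -m inch '[[[0,0,0,0,0,0.035,1]]]'>/dev/null; python3 st.py
python3 -m inch '[[[0,0,0,0,0,0.035,1]]]'>/dev/null; python3 st.py
python3 -m inch '[[[0,0,0,0,0,0.035,1]]]'>/dev/null; python3 st.py
python3 -m inch '[[[0,0,0,0,0,0.035,1]]]'>/dev/null; python3 st.py
python3 -m inch '[[[0,0,0,0,0,0.035,1]]]'>/dev/null; python3 st.py
python3 -m inch '[[[0,0,0,0,0,0.035,1]]]'>/dev/null; python3 st.py
```

```text
t6.82 pos [521.73 -93.46  63.73] rot [179.98  -0.01 146.16] F [-1.22  0.71  1.38] M [0.04 0.02 0.19] t7 0.197 q7 91.6 w 0.155
t6.90 pos [521.76 -93.43  63.73] rot [179.98  -0.01 144.18] F [-0.01  1.   -0.34] M [-0.06  0.    0.29] t7 0.074 q7 90.1 w 0.152
t6.98 pos [521.8  -93.41  63.75] rot [179.98  -0.01 142.19] F [-0.36  0.49  0.1 ] M [0.04 0.02 0.35] t7 0.028 q7 88.5 w 0.154
t7.07 pos [521.87 -93.37  63.78] rot [179.98  -0.   140.18] F [-0.54 -0.18  1.81] M [0.02 0.02 0.28] t7 0.125 q7 87.0 w 0.151
t7.15 pos [521.88 -93.31  63.76] rot [179.97  -0.01 138.15] F [-0.32  0.43  0.83] M [ 0.1   0.02 -0.02] t7 0.435 q7 85.4 w 0.153
t7.23 pos [521.92 -93.31  63.77] rot [179.96  -0.01 136.11] F [-0.35  1.16  0.37] M [ 0.11 -0.02  0.01] t7 0.464 q7 83.9 w 0.154
t7.32 pos [521.93 -93.26  63.75] rot [179.96  -0.01 134.11] F [0.2  0.94 0.75] M [ 0.11 -0.08 -0.04] t7 0.415 q7 82.3 w 0.154
t7.40 pos [522.   -93.24  63.77] rot [179.95  -0.01 132.1 ] F [ 0.75  0.78 -0.  ] M [ 0.14 -0.04  0.03] t7 0.418 q7 80.8 w 0.152
t7.48 pos [522.   -93.23  63.75] rot [179.95  -0.01 130.1 ] F [ 0.22  0.52 -0.62] M [ 0.14 -0.08  0.01] t7 0.419 q7 79.2 w 0.161
```

```bash

python3 -m inch '[[[0,0,0,0,0,0.035,1]]]'>/dev/null; python3 st.py
python3 -m inch '[[[0,0,0,0,0,0.035,1]]]'>/dev/null; python3 st.py
python3 -m inch '[[[0,0,0,0,0,0.035,1]]]'>/dev/null; python3 st.py
python3 -m inch '[[[0,0,0,0,0,0.035,1]]]'>/dev/null; python3 st.py
python3 -m inch '[[[0,0,0,0,0,0.035,1]]]'>/dev/null; python3 st.py
python3 -m inch '[[[0,0,0,0,0,0.035,1]]]'>/dev/null; python3 st.py
python3 -m inch '[[[0,0,0,0,0,0.035,1]]]'>/dev/null; python3 st.py
python3 -m inch '[[[0,0,0,0,0,0.035,1]]]'>/dev/null; python3 st.py
python3 -m inch '[[[0,0,0,0,0,0.035,1]]]'>/dev/null; python3 st.py
python3 -m inch '[[[0,0,0,0,0,0.035,1]]]'>/dev/null; python3 st.py
```

```text
t7.57 pos [522.07 -93.18  63.77] rot [179.95  -0.01 128.1 ] F [ 0.15 -0.3  -0.03] M [ 0.11 -0.16  0.07] t7 0.349 q7 77.6 w 0.157
t7.65 pos [522.05 -93.15  63.74] rot [179.96  -0.01 126.12] F [0.02 0.75 0.44] M [ 0.1  -0.13  0.29] t7 0.200 q7 76.1 w 0.153
t7.73 pos [522.11 -93.14  63.76] rot [179.96  -0.01 124.14] F [ 0.74  1.31 -0.32] M [ 0.04 -0.18  0.34] t7 0.077 q7 74.5 w 0.148
t7.82 pos [522.13 -93.1   63.75] rot [179.96  -0.01 122.15] F [0.49 1.41 0.23] M [ 0.1  -0.07  0.45] t7 0.034 q7 73.0 w 0.155
t7.90 pos [522.19 -93.08  63.75] rot [179.95  -0.01 120.15] F [ 0.84  0.62 -0.31] M [ 0.1  -0.17  0.3 ] t7 0.134 q7 71.4 w 0.156
t7.98 pos [522.24 -93.06  63.77] rot [179.94  -0.01 118.11] F [ 1.06  0.4  -0.56] M [ 0.15 -0.24  0.  ] t7 0.446 q7 69.8 w 0.157
t8.07 pos [522.29 -93.06  63.77] rot [179.93  -0.01 116.07] F [ 1.7   1.04 -0.35] M [ 0.14 -0.22 -0.01] t7 0.469 q7 68.2 w 0.153
t8.15 pos [522.33 -93.02  63.76] rot [179.93  -0.02 114.07] F [ 1.55  0.8  -0.47] M [ 0.21 -0.25  0.03] t7 0.421 q7 66.6 w 0.155
t8.23 pos [522.34 -93.03  63.76] rot [179.93  -0.02 112.06] F [ 1.91  0.96 -0.52] M [ 0.15 -0.25  0.04] t7 0.425 q7 65.1 w 0.156
t8.32 pos [522.39 -93.    63.76] rot [179.93  -0.02 110.06] F [ 1.69  0.72 -0.35] M [ 0.15 -0.33 -0.08] t7 0.426 q7 63.5 w 0.153
```

```bash

python3 -m inch '[[[0,0,0,0,0,0.035,1]]]'>/dev/null; python3 st.py
python3 -m inch '[[[0,0,0,0,0,0.035,1]]]'>/dev/null; python3 st.py
python3 -m inch '[[[0,0,0,0,0,0.035,1]]]'>/dev/null; python3 st.py
python3 -m inch '[[[0,0,0,0,0,0.035,1]]]'>/dev/null; python3 st.py
python3 -m inch '[[[0,0,0,0,0,0.035,1]]]'>/dev/null; python3 st.py
python3 -m inch '[[[0,0,0,0,0,0.035,1]]]'>/dev/null; python3 st.py
python3 -m inch '[[[0,0,0,0,0,0.035,1]]]'>/dev/null; python3 st.py
python3 -m inch '[[[0,0,0,0,0,0.035,1]]]'>/dev/null; python3 st.py
```

```text
t8.40 pos [522.46 -92.97  63.78] rot [179.92  -0.02 108.06] F [ 1.14  1.77 -0.84] M [ 0.11 -0.31  0.07] t7 0.353 q7 61.9 w 0.154
t8.48 pos [522.47 -92.98  63.76] rot [179.93  -0.02 106.08] F [1.42 1.1  0.12] M [ 0.14 -0.31  0.22] t7 0.204 q7 60.3 w 0.155
t8.57 pos [522.53 -92.99  63.78] rot [179.93  -0.02 104.1 ] F [ 1.66  0.64 -0.03] M [ 0.1  -0.34  0.33] t7 0.083 q7 58.7 w 0.159
t8.65 pos [522.54 -92.99  63.77] rot [179.93  -0.02 102.11] F [ 2.16  1.74 -0.91] M [ 0.1  -0.36  0.36] t7 0.041 q7 57.1 w 0.156
t8.73 pos [522.6  -92.95  63.78] rot [179.92  -0.02 100.11] F [ 1.94  1.85 -1.14] M [ 0.14 -0.4   0.31] t7 0.145 q7 55.5 w 0.154
t8.82 pos [522.67 -92.94  63.78] rot [179.91  -0.02  98.07] F [ 1.61  0.98 -1.18] M [ 0.11 -0.37 -0.01] t7 0.459 q7 53.9 w 0.158
t8.90 pos [522.7  -92.94  63.78] rot [179.91  -0.03  96.03] F [ 1.98  0.94 -2.13] M [ 0.13 -0.41 -0.02] t7 0.476 q7 52.3 w 0.153
t8.98 pos [522.78 -92.95  63.8 ] rot [179.9   -0.03  94.03] F [ 2.63  1.28 -0.71] M [ 0.12 -0.45  0.05] t7 0.430 q7 50.7 w 0.154
```

Three clicks felt (at yaw ≈139, 119, 99), very regular. Two more: ≈79 and ≈59.

```bash

python3 -m inch '[[[0,0,0,0,0,0.035,1],[0,0,0,0,0,0.07,1]]]'>/dev/null; python3 st.py
python3 -m inch '[[[0,0,0,0,0,0.035,1]]]'>/dev/null; python3 st.py
python3 -m inch '[[[0,0,0,0,0,0.035,1]]]'>/dev/null; python3 st.py
python3 -m inch '[[[0,0,0,0,0,0.035,1]]]'>/dev/null; python3 st.py
python3 -m inch '[[[0,0,0,0,0,0.035,1]]]'>/dev/null; python3 st.py
python3 -m inch '[[[0,0,0,0,0,0.035,1]]]'>/dev/null; python3 st.py
python3 -m inch '[[[0,0,0,0,0,0.035,1]]]'>/dev/null; python3 st.py
```

```text
t9.15 pos [522.85 -92.95  63.79] rot [179.89  -0.04  90.02] F [ 1.96  1.57 -1.98] M [ 0.14 -0.59 -0.01] t7 0.434 q7 47.4 w 0.153
t9.23 pos [522.9  -92.97  63.79] rot [179.89  -0.04  88.02] F [ 1.61  0.83 -1.5 ] M [ 0.09 -0.54  0.11] t7 0.358 q7 45.8 w 0.156
t9.32 pos [522.91 -92.94  63.79] rot [179.9   -0.04  86.04] F [ 2.86  0.1  -2.05] M [ 0.08 -0.5   0.21] t7 0.210 q7 44.2 w 0.154
t9.40 pos [522.96 -92.98  63.8 ] rot [179.9   -0.03  84.06] F [ 2.9  -0.03 -0.91] M [ 0.07 -0.52  0.3 ] t7 0.090 q7 42.6 w 0.156
t9.48 pos [523.02 -92.93  63.79] rot [179.89  -0.04  82.07] F [ 2.52  0.39 -1.26] M [-0.01 -0.52  0.38] t7 0.049 q7 41.0 w 0.150
t9.57 pos [523.05 -92.99  63.78] rot [179.89  -0.04  80.06] F [ 3.43  0.57 -2.74] M [ 0.01 -0.6   0.27] t7 0.159 q7 39.3 w 0.152
t9.65 pos [523.13 -92.98  63.8 ] rot [179.88  -0.05  78.02] F [ 2.76  1.05 -2.11] M [ 0.1  -0.63 -0.06] t7 0.474 q7 37.6 w 0.155
```

```bash

python3 -m inch '[[[0,0,0,0,0,0.035,1],[0,0,0,0,0,0.07,1]]]'>/dev/null; python3 st.py
python3 -m inch '[[[0,0,0,0,0,0.035,1]]]'>/dev/null; python3 st.py
python3 -m inch '[[[0,0,0,0,0,0.035,1]]]'>/dev/null; python3 st.py
python3 -m inch '[[[0,0,0,0,0,0.035,1]]]'>/dev/null; python3 st.py
python3 -m inch '[[[0,0,0,0,0,0.035,1]]]'>/dev/null; python3 st.py
```

```text
t9.82 pos [523.19 -93.03  63.8 ] rot [179.87  -0.06  73.98] F [ 3.2   0.34 -2.45] M [ 0.08 -0.71  0.07] t7 0.439 q7 34.3 w 0.157
t9.90 pos [523.22 -93.03  63.79] rot [179.87  -0.06  71.98] F [ 3.06  0.29 -1.53] M [ 0.01 -0.76 -0.01] t7 0.443 q7 32.7 w 0.160
t9.98 pos [523.29 -93.03  63.81] rot [179.87  -0.07  69.98] F [ 3.39  0.45 -3.19] M [ 0.01 -0.81  0.05] t7 0.444 q7 31.0 w 0.155
t10.07 pos [523.31 -93.06  63.8 ] rot [179.87  -0.07  67.97] F [ 2.82  0.79 -2.92] M [-0.01 -0.74  0.1 ] t7 0.366 q7 29.4 w 0.156
t10.15 pos [523.38 -93.07  63.83] rot [179.86  -0.07  65.99] F [ 3.06  0.33 -3.03] M [-0.03 -0.77  0.3 ] t7 0.216 q7 27.7 w 0.159
```

```bash

python3 -m inch '[[[0,0,0,0,0,0.035,1]]]'>/dev/null; python3 st.py
python3 -m inch '[[[0,0,0,0,0,0.035,1]]]'>/dev/null; python3 st.py
python3 -m inch '[[[0,0,0,0,0,0.035,1]]]'>/dev/null; python3 st.py
python3 -m inch '[[[0,0,0,0,0,0.035,1]]]'>/dev/null; python3 st.py
python3 -m inch '[[[0,0,0,0,0,0.017,1],[0,0,0,0,0,0.017,1]]]'>/dev/null; python3 st.py
```

```text
t10.23 pos [523.39 -93.08  63.81] rot [179.87  -0.06  64.01] F [ 3.97  0.5  -1.99] M [-0.09 -0.75  0.33] t7 0.098 q7 26.1 w 0.151
t10.32 pos [523.41 -93.13  63.8 ] rot [179.87  -0.06  62.02] F [ 4.24 -0.02 -2.81] M [-0.17 -0.83  0.38] t7 0.061 q7 24.4 w 0.157
t10.40 pos [523.46 -93.11  63.81] rot [179.86  -0.07  60.01] F [ 3.17 -0.89 -3.43] M [-0.12 -0.87  0.22] t7 0.175 q7 22.7 w 0.156
t10.48 pos [523.51 -93.17  63.82] rot [179.86  -0.08  57.97] F [ 4.42  0.54 -2.88] M [-0.12 -0.85 -0.06] t7 0.489 q7 21.0 w 0.151
t10.65 pos [523.44 -93.23  63.82] rot [179.86  -0.08  57.02] F [ 5.91  0.24 -3.94] M [ 0.01 -1.2  -0.01] t7 -0.239 q7 20.2 w 0.150
```

```bash

python3 -m inch '[[[0,0,0,0,0,0,1],[0,0,0,0,0,0,1]]]' 10 >/dev/null; python3 st.py
python3 -m inch '[[[0,0,0,0,0,0,0],[0,0,0,0,0,0,0],[0,0,0,0,0,0,0],[0,0,0,0,0,0,0],[0,0,0,0,0,0,0],[0,0,0,0,0,0,0]]]' >/dev/null; python3 st.py
python3 - <<'E'
from h import *
cv2.imwrite(f'pics/wrist5.png',robot.snapshot('wrist')[:,:,::-1])
E
```

```text
t10.82 pos [523.33 -93.24  63.87] rot [179.87  -0.09  57.07] F [ 6.26  0.18 -3.77] M [ 0.01 -1.1   0.01] t7 0.003 q7 20.3 w 0.160
t11.32 pos [521.36 -93.89  63.68] rot [-179.98    0.01   56.99] F [ 0.    0.78 -0.96] M [-0.09  0.09 -0.02] t7 0.001 q7 20.2 w 0.505
```

View pics/wrist5.png

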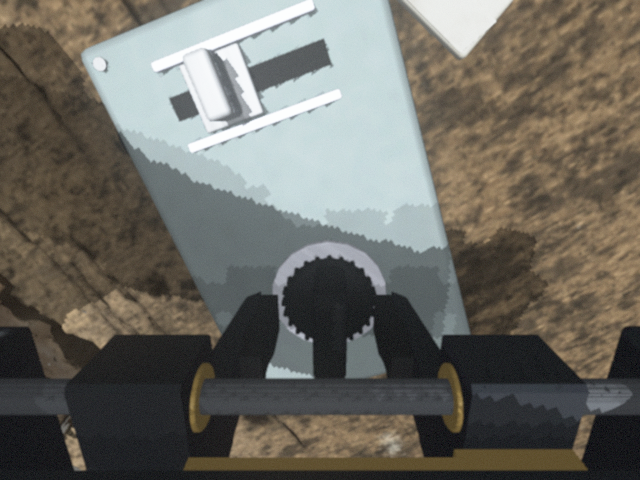

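```bash

python3 -m inch '[[[0,0,-25,0,0,0,0],[0,0,-60,0,0,0,0],[0,0,-86,0,0,-0.1,1],[0,0,-86,0,0,-0.22,1],[0,0,-86,0,0,-0.335,1],[0,0,-86,0,0,-0.335,1],[0,0,-86,0,0,-0.335,1],[0,0,-86,0,0,-0.335,1]]]' 10 >/dev/null; python3 st.py
python3 - <<'E'
from h import *
np.savez('w6',**robot.calibration('wrist'))
cv2.imwrite(f'pics/wrist6.png',robot.snapshot('wrist')[:,:,::-1])
E
```

```text
t12.03 pos [521.39 -93.8  149.48] rot [-179.97   -0.     75.99] F [ 0.53 -0.03  0.44] M [-0.07  0.1  -0.05] t7 0.018 q7 29.9 w 0.067
```

View pics/wrist6.png

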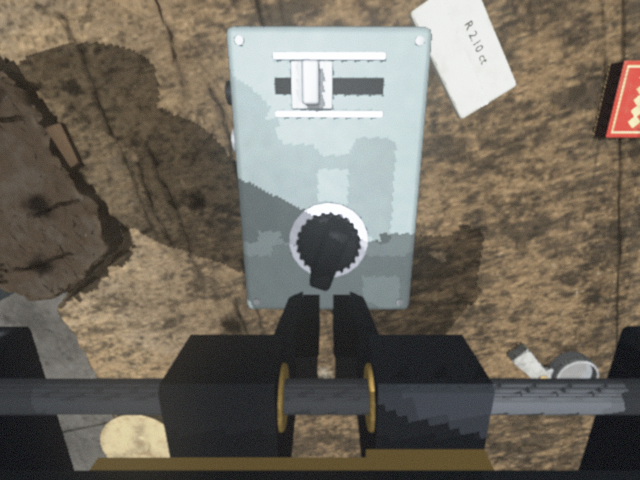

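```bash
python3 - <<'E'
from h import *
np.set_printoptions(precision=1,suppress=True)
c=dict(np.load('w6.npz')); 
R=lambda p:(np.array([[np.cos(t:=np.radians(-13.8)),np.sin(t)],[-np.sin(t),np.cos(t)]])@(p[:2]-[522.3,-93.4]))
for p,z in [((314,82),71),((303,83),71),((325,83),71),((329,239),45)]: q=atz('wrist',*p,z,c); print(q,'box rel knob',R(q))
w=cv2.imread('pics/wrist6.png'); cv2.imwrite('pics/wc6.png',cv2.resize(w[40:130,260:400],None,fx=5,fy=5,interpolation=cv2.INTER_CUBIC))
E
```

```text
[539.5  10.   71. ] box rel knob [ -8.  104.5]
[533.2  11.   71. ] box rel knob [-14.4 104. ]
[545.6   7.9  71. ] box rel knob [ -1.6 103.9]
[523.1 -94.   45. ] box rel knob [ 1.  -0.4]
```

View pics/wc6.png

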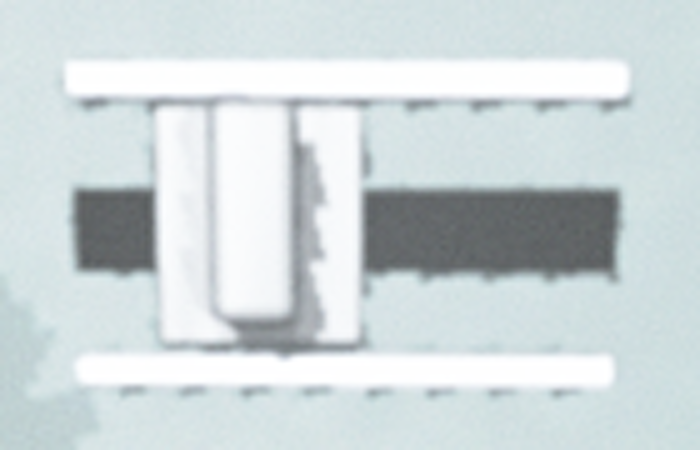

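```bash

python3 -m inch '[[[26,-13,0,0,0.11,0,1],[52,-26,0,0,0.22,0,1],[78,-39,0,0,0.33,0,1],[105,-52,0,0,0.436,0,1],[105,-52,20,0,0.436,0,1],[105,-52,40,0,0.436,0,1],[105,-52,55,0,0.436,0,1],[105,-52,55,0,0.436,0,1]]]' >/dev/null; python3 st.py
python3 - <<'E'
from h import *
np.savez('w7',**robot.calibration('wrist'));print(robot.state()['qpos'])
for n in ('wrist','scene'): cv2.imwrite(f'pics/{n}7.png',robot.snapshot(n)[:,:,::-1])
E
```

```text
t12.75 pos [494.4   20.53  92.09] rot [-179.67  -24.89   75.95] F [-0.66  0.18 -0.1 ] M [-0.45  0.19 -0.01] t7 0.529 q7 52.8 w 0.007
[-21.95974757  37.5838296   39.04184586 121.89898315 -68.31511385
  52.44992293  52.75322899]
```

View pics/wrist7.png

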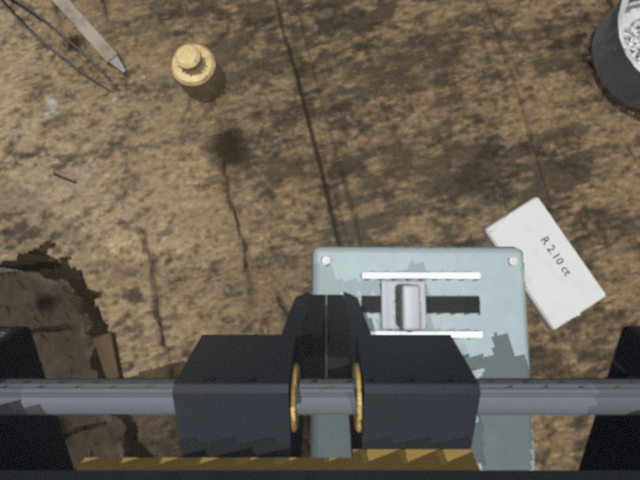

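View pics/scene7.png

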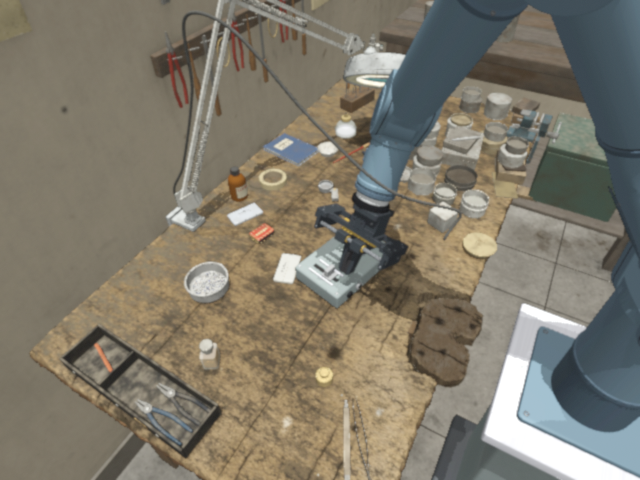

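```bash

python3 -m inch '[[[-4,0,9,0,0,0,1],[-9,0,19,0,0,0,1],[-13,0,28,0,0,0,1],[-13.5,0,29,0,0,0,1],[-13.5,0,29,0,0,0,1],[-13.5,0,29,0,0,0,1]]]' >/dev/null; python3 st.py
python3 - <<'E'
from h import *
print(robot.state()['qpos'])
for n in ('wrist',): cv2.imwrite(f'pics/{n}8.png',robot.snapshot(n)[:,:,::-1])
E
```

```text
t13.35 pos [496.34  20.43  62.88] rot [179.99 -24.99  76.18] F [ 0.32  0.7  -0.63] M [-0.46  0.18  0.03] t7 0.009 q7 56.6 w 0.003
[-19.02233295  40.33779325  35.13906289 121.91029048 -71.80877607
  50.05954873  56.61177123]
```

View pics/wrist8.png

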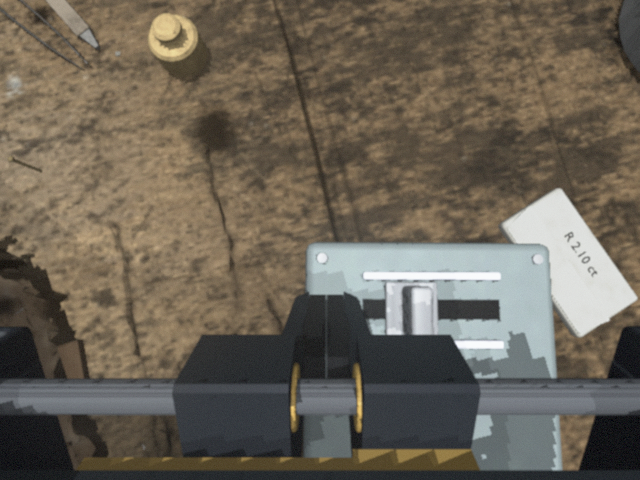

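```bash
cat >> st.py <<'E'
t=np.radians(-13.8);u=np.array([np.cos(t),np.sin(t)]);v=np.array([-u[1],u[0]]);d=s['tool_pos'][:2]-[522.3,-93.4]
print('  boxx %.1f boxy %.1f Fx %.1f Fy %.1f q5 %.1f'%(d@u,d@v,s['force'][:2]@u,s['force'][:2]@v,s['qpos'][4]))
E
python3 -m inch '[[[0,5,0,0,0,0,1],[0,10,0,0,0,0,1],[0,10,0,0,0,0,1]]]' >/dev/null; python3 st.py
python3 -m inch '[[[0,3,0,0,0,0,1],[0,3,0,0,0,0,1]]]' >/dev/null; python3 st.py
python3 -m inch '[[[0,2,0,0,0,0,1],[0,2,0,0,0,0,1]]]' >/dev/null; python3 st.py
python3 -m inch '[[[0,2,0,0,0,0,1],[0,2,0,0,0,0,1]]]' >/dev/null; python3 st.py
python3 -m inch '[[[0,2,0,0,0,0,1],[0,2,0,0,0,0,1]]]' >/dev/null; python3 st.py
```

```text
t13.65 pos [507.58  17.87  63.21] rot [179.87 -24.98  76.26] F [0.78 0.45 0.5 ] M [-0.43  0.18 -0.04] t7 -0.107 q7 55.7 w 0.007
  boxx -40.8 boxy 104.5 Fx 0.7 Fy 0.6 q5 -71.3
t13.82 pos [509.49  17.3   62.87] rot [179.95 -24.98  76.22] F [-0.25  0.4  -0.07] M [-0.47  0.16 -0.02] t7 -0.055 q7 55.5 w 0.005
  boxx -38.8 boxy 104.4 Fx -0.3 Fy 0.3 q5 -71.2
t13.98 pos [511.03  16.92  62.76] rot [179.99 -24.98  76.2 ] F [-0.65  0.11  0.25] M [-0.45  0.16  0.02] t7 -0.038 q7 55.3 w 0.005
  boxx -37.3 boxy 104.5 Fx -0.7 Fy -0.0 q5 -71.1
t14.15 pos [513.01  16.43  62.76] rot [179.98 -24.98  76.2 ] F [-0.73  0.31  0.3 ] M [-0.49  0.17 -0.02] t7 -0.037 q7 55.2 w 0.004
  boxx -35.2 boxy 104.4 Fx -0.8 Fy 0.1 q5 -71.0
t14.32 pos [514.99  15.92  62.78] rot [179.98 -24.98  76.2 ] F [ 1.45 -0.06  0.05] M [-0.42  0.15  0.08] t7 -0.037 q7 55.0 w 0.007
  boxx -33.2 boxy 104.4 Fx 1.4 Fy 0.3 q5 -70.9
```

Now small steps until contact.

```bash

for k in a; do
python3 -m inch '[[[0,1,0,0,0,0,1],[0,2,0,0,0,0,1]]]' >/dev/null; python3 st.py|tail -1
python3 -m inch '[[[0,1,0,0,0,0,1],[0,2,0,0,0,0,1]]]' >/dev/null; python3 st.py|tail -1
python3 -m inch '[[[0,1,0,0,0,0,1],[0,2,0,0,0,0,1]]]' >/dev/null; python3 st.py|tail -1
python3 -m inch '[[[0,1,0,0,0,0,1],[0,2,0,0,0,0,1]]]' >/dev/null; python3 st.py|tail -1
python3 -m inch '[[[0,1,0,0,0,0,1],[0,2,0,0,0,0,1]]]' >/dev/null; python3 st.py|tail -1
done
```

```text
boxx -31.5 boxy 104.4 Fx -0.5 Fy -0.1 q5 -70.8
  boxx -29.4 boxy 104.5 Fx -0.2 Fy 0.5 q5 -70.7
  boxx -28.3 boxy 104.5 Fx -3.6 Fy -0.6 q5 -70.6
  boxx -26.1 boxy 104.5 Fx -2.8 Fy -1.0 q5 -70.5
  boxx -23.7 boxy 104.4 Fx -3.4 Fy -0.7 q5 -70.5
```

```bash

python3 -m inch '[[[0,1,0,0,0,0,1],[0,2,0,0,0,0,1],[0,3,0,0,0,0,1],[0,4,0,0,0,0,1]]]' >/dev/null; python3 st.py|tail -1
python3 -m inch '[[[0,1,0,0,0,0,1],[0,2,0,0,0,0,1],[0,3,0,0,0,0,1],[0,4,0,0,0,0,1]]]' >/dev/null; python3 st.py|tail -1
python3 -m inch '[[[0,1,0,0,0,0,1],[0,2,0,0,0,0,1],[0,3,0,0,0,0,1],[0,4,0,0,0,0,1]]]' >/dev/null; python3 st.py|tail -1
python3 -m inch '[[[0,1,0,0,0,0,1],[0,1,0,0,0,0,1]]]' >/dev/null; python3 st.py|tail -1
```

```text
boxx -19.5 boxy 104.4 Fx -2.6 Fy 0.1 q5 -70.3
  boxx -15.4 boxy 104.4 Fx -2.8 Fy -0.3 q5 -70.2
  boxx -11.4 boxy 104.4 Fx -2.8 Fy -1.2 q5 -70.0
  boxx -10.2 boxy 104.4 Fx -2.0 Fy -0.3 q5 -70.0
```

```bash

python3 -m inch '[[[0,1,0,0,0,0,1],[0,1,0,0,0,0,1]]]' >/dev/null; python3 st.py|tail -1
python3 -m inch '[[[0,1,0,0,0,0,1],[0,1,0,0,0,0,1]]]' >/dev/null; python3 st.py|tail -1
python3 -m inch '[[[0,1,0,0,0,0,1],[0,1,0,0,0,0,1]]]' >/dev/null; python3 st.py|tail -1
```

```text
boxx -9.4 boxy 104.4 Fx -2.2 Fy -0.4 q5 -69.9
  boxx -8.4 boxy 104.4 Fx -2.1 Fy -1.1 q5 -69.9
  boxx -7.4 boxy 104.4 Fx -2.0 Fy -1.5 q5 -69.8
```

```bash

python3 -m inch '[[[0,1,0,0,0,0,1],[0,1,0,0,0,0,1]]]' >/dev/null; python3 st.py|tail -1
python3 -m inch '[[[0,1,0,0,0,0,1],[0,1,0,0,0,0,1]]]' >/dev/null; python3 st.py|tail -1
```

```text
boxx -6.8 boxy 104.4 Fx -4.1 Fy -0.8 q5 -69.8
  boxx -6.7 boxy 104.4 Fx -7.4 Fy -2.6 q5 -69.7
```

```bash

python3 -m inch '[[[0,0.7,0,0,0,0,1],[0,0.7,0,0,0,0,1],[0,0.7,0,0,0,0,1],[0,0.7,0,0,0,0,1]]]' >/dev/null; python3 st.py|tail -1
python3 -m inch '[[[0,-3,0,0,0,0,1],[0,-8,0,0,0,0,1],[0,-14,0,0,0,0,1],[0,-18,0,0,0,0,1],[0,-18,0,0,0,0,1]]]' >/dev/null; python3 st.py|tail -1
python3 - <<'E'
from h import *
np.savez('w9',**robot.calibration('wrist'))
for n in ('wrist',): cv2.imwrite(f'pics/{n}9.png',robot.snapshot(n)[:,:,::-1])
E
```

```text
boxx -6.6 boxy 104.4 Fx -8.6 Fy -2.4 q5 -69.6
  boxx -23.5 boxy 104.6 Fx 0.2 Fy 0.3 q5 -70.3
```

View pics/wrist9.png

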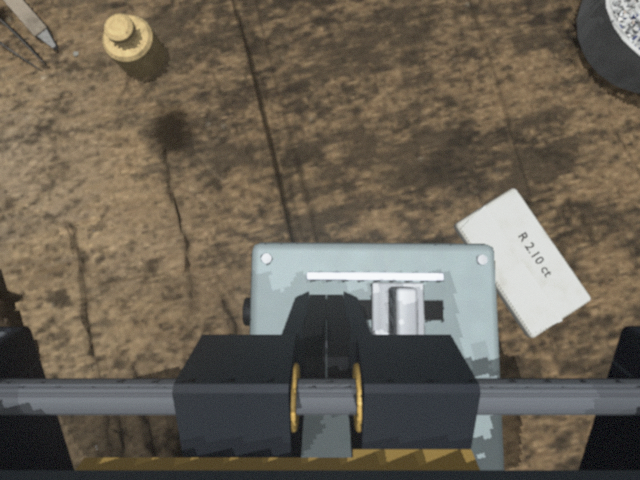

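```bash

python3 -m inch '[[[8,0,-18,0,0,0,1],[17,0,-36,0,0,0,1],[25,0,-54,0,0,0,1],[34,0,-72,0,0,0,1],[34,0,-72,0,0,0,1],[34,0,-72,0,0,0,1]]]' >/dev/null; python3 st.py
python3 - <<'E'
from h import *
np.savez('w10',**robot.calibration('wrist'))
for n in ('wrist','scene','top'): cv2.imwrite(f'pics/{n}10.png',robot.snapshot(n)[:,:,::-1])
E
```

```text
t18.45 pos [526.09  13.91 143.23] rot [179.83 -25.02  76.28] F [-0.46 -0.55 -0.9 ] M [-0.41  0.18  0.05] t7 -0.146 q7 44.2 w 0.007
  boxx -21.9 boxy 105.1 Fx -0.3 Fy -0.6 q5 -61.0
```

View pics/wrist10.png

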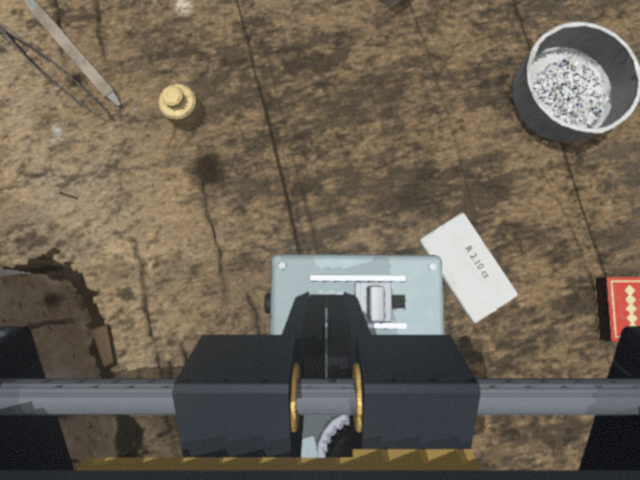

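View pics/scene10.png

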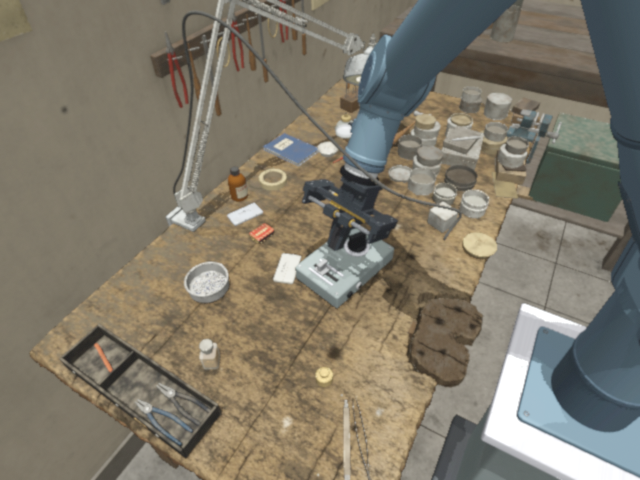

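```bash
python3 - <<'E'
from h import *
np.set_printoptions(precision=1,suppress=True)
t=np.radians(-13.8);u=np.array([np.cos(t),np.sin(t)])
for n,p in [('w9',(404,300)),('w10',(376.5,300))]:
    c=dict(np.load(n+'.npz')); q=atz('wrist',*p,71,c); print(q,'box x',(q[:2]-[522.3,-93.4])@u)
print(robot.state()['force'])
robot.job_done()
E
```

```text
[559.3  11.4  71. ] box x 10.91938709953441
[559.    7.3  71. ] box x 11.607140585581591
[-0.  -0.3 -0.6]
the job is handed in; nothing more can be done
```

I turned the knob clockwise by five clicks and let go of it, then pushed the latch fully home. The job was handed in at about 18.6 s of the 72 s allowed.

- **Knob:** It ran free for about 30°, then took hold. I felt five clean clicks. Each one built to 0.33–0.45 N m and dropped to about zero, at tool yaw of roughly 139, 119, 99, 79 and 59°. I stopped about 2° past the fifth snap, where the moment was about zero, well short of the sixth hold. After opening the jaws, the force and moment readings were at noise level.
- **Latch:** I pushed it with closed fingers, tilted 25° to stay clear of the hanging cable. It dragged at about 3 N for some 22 mm, then the force rose to 8.6 N at the stop, well under the 30 N limit. Pictures taken afterwards put the tab at +10.9 and +11.6 mm in the box frame, against +11 mm for home.
- **Loose things:** The weight, matchbox, vial and block look to be where they started in the last pictures; I did not measure them.
- **At hand-in:** The gripper was raised clear at about 143 mm, and the force reading was at noise level.

None of these checks failed. The one disagreement was early on: the scene and top cameras differed by about 7 mm on the box's position. I used the wrist camera and the feel of the grip instead. The click wheel itself is hidden, so the five clicks rest on the torque alone.

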